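# Bring the red tin to the tag reader

## Robot

A 6-joint arm with a two-finger parallel gripper is mounted at the origin on the work surface. World frame = base frame: x ahead of the robot, y to its left, z up, the work surface at z = 0. Lengths are in mm, angles in rad, forces in N, time in s.
With the tool pointing down it reaches from about 275 to 825 mm from the base axis. Payload 4.9 kg.
Tool frame: the origin (TCP) lies on the mounting face of the last link; the fingertips stand 173 mm ahead of it and the grasp point (between the pads) lies 155 mm ahead of it; z points along the fingers, y is the line along which they close (so a half turn about z gives the same grasp; the last joint's range is limited). The gripper opens to 85 mm and grips with 20 to 120 N. Pads are 22 mm wide; open, the fingers measure 114 mm over their backs; the gripper's body (76 mm by 85 mm) begins 54 mm behind the grasp point. The pads swing forward as they close: fully open they stand 13 mm farther back than shut.
Start: joints at [1.127, 0.326, -0.193, 1.052, 0, 1.437], TCP at [167.672, 523.837, 404.681] pointing down, gripper open.
Joint ranges: [-2.65, 2.65], [-0.97, 1.79], [-1.3, 1.35], [-1.93, 2.1], [-1.47, 1.37], [-3.14, 3.14]. Speed limits (rad/s): [2.57, 2.57, 3.14, 3.14, 3.14, 3.14].

## Interface

Orientations are given as a 3x3 rotation matrix whose columns are the frame's x, y, z axes.
In Python, from station import manip, grab_frame, camera_model gives the robot as it stands. The module is installed in compiled form; this text tells all that it offers.
- The arm moves only by the tool apply_moves, never from a script. Its argument "targets" is a list of rows, each a list of 6 numbers: the shift along the tool's x, y, z in cm, then the turn, a rotation vector about the tool's x, y, z in degrees. A call has 1 to 20 rows; each row is the pose to reach, as a shift and turn from the pose commanded when the call began, along the tool's axes at that moment; what a row does not reach only later rows make up. A row lasts 1/10 s, in which the tool goes at most 50 mm and 8.59 degrees, less where a joint would pass 70% of its speed; a pose out of reach is approached as far as the arm can. A call with a gripper value outside its range is refused whole. "fingers" is the closure, from 0 (fully open) to 1 (shut), set as the call begins (left out, the last holds). The fingers move at their own pace and stop on an object; "grip_force" is the grip in N (left out, the last holds). Time passes only in rows, so rows that repeat a pose let the fingers close. It gives the time, the measured TCP pose, the force, the opening and the grip force at its end, in the units of the state.
- manip.get_state(): the state, without advancing time (a new reading comes with each control period).
- grab_frame(name): name is "side" or "top" or "wrist"; returns the picture (400x640x3 uint8, blue, green, red); there is no depth.
- camera_model(name): a dict with "vertical_fov" (degrees; the focal length in pixels is half the picture's height over the tangent of half this angle, whatever the lens; pixels are square), "cx", "cy" (the principal point, pixels), "extrinsics" (4x4, takes a point from camera to world coordinates). Camera axes: x right, y down, z forward; pixel columns grow to the right and rows downward; lengths in mm; the calibration is good to about 2 mm. A picture is of the moment at which its call begins: read the wrist's pose just before it. camera_model takes no time and is no camera call; for the wrist camera it gives the pose at the moment of the call.
- manip.sign_off(): hands the job in; it is judged then, once.
The state is a dict: "clock": time; "joint_positions": joint angles; "joint_velocities": joint speeds; "tau": joint torques, N m; "eef_pos": TCP position; "tcp_rot": TCP orientation; "force": force on the tool from outside, world axes, zero at the start; "moment": the same for the moment, N m; "width": opening from 0.0 (shut) to 1.0 (fully open); "grasp_force": force on a finger pad.
Only numpy, scipy, OpenCV 4.12 (cv2) and the standard library are available. Lean on these libraries where they do the work, as an engineer would, in place of code of your own. Each camera call takes 0.05 s, during which the arm holds its last target. There are 200 camera calls.

## Task

Log the red-lidded coffee sample: with a fingertip, gently push on the spokes of the carousel to turn it until the red tin stands squarely in front of the tag reader's window, and only then press the reader's orange button all the way down and let it go. Do not touch, lift or upset the tins, do not grip the carousel, and leave everything else on the table where it is.

Things in the scene. Friction and masses are not known exactly. Their poses are not given: they have to be found in the camera images.
- base: Fixed round foot (110 mm across, 13 mm tall) under the carousel. Origin: on the carousel's vertical axis, at table height. The carousel is an aluminium turntable 204 mm across, top 23 mm above the table, with four tins 90 degrees apart (lids end 59 mm up); a 24 mm centre post carries a star of four steel spokes 82 to 98 mm up and a 40 mm black cap, top 108 mm up
- carousel (a joint): Turn of the carousel about its vertical axis, rad, 0 at the start, grows anticlockwise seen from above. It turns freely either way, many turns, against light friction (about 0.1 N m: some 1 to 2 N at a spoke) and stays where it is left.
- spoke0 (a point): Centre of the 20 mm black ball at the outer end of one spoke, 100 mm from the carousel's axis and 90 mm above the table. The spoke is a straight radial steel bar 12 mm wide and 16 mm tall; it lies midway (45 degrees) between two neighbouring tins and turns with them.
- spoke1 (a point): Centre of the 20 mm black ball at the outer end of the next spoke, 90 degrees anticlockwise from spoke0, 100 mm from the carousel's axis and 90 mm above the table. The spoke is a straight radial steel bar 12 mm wide and 16 mm tall; it lies midway (45 degrees) between two neighbouring tins and turns with them.
- spoke2 (a point): Centre of the 20 mm black ball at the outer end of the next spoke, 180 degrees anticlockwise from spoke0, 100 mm from the carousel's axis and 90 mm above the table. The spoke is a straight radial steel bar 12 mm wide and 16 mm tall; it lies midway (45 degrees) between two neighbouring tins and turns with them.
- spoke3 (a point): Centre of the 20 mm black ball at the outer end of the next spoke, 270 degrees anticlockwise from spoke0, 100 mm from the carousel's axis and 90 mm above the table. The spoke is a straight radial steel bar 12 mm wide and 16 mm tall; it lies midway (45 degrees) between two neighbouring tins and turns with them.
- tin_red: A flat round sample tin 45 mm across and 36 mm tall with a red plastic lid, loose, on one of the four seats of the carousel (its centre 75 mm from the carousel's axis, held by four 8 mm pins). Origin: centre of its underside, 23 mm above the table; z up.
- tin_white: A flat round sample tin 45 mm across and 36 mm tall with a white plastic lid, loose, on one of the four seats of the carousel (its centre 75 mm from the carousel's axis, held by four 8 mm pins). Origin: centre of its underside, 23 mm above the table; z up.
- tin_blue: A flat round sample tin 45 mm across and 36 mm tall with a blue plastic lid, loose, on one of the four seats of the carousel (its centre 75 mm from the carousel's axis, held by four 8 mm pins). Origin: centre of its underside, 23 mm above the table; z up.
- tin_green: A flat round sample tin 45 mm across and 36 mm tall with a green plastic lid, loose, on one of the four seats of the carousel (its centre 75 mm from the carousel's axis, held by four 8 mm pins). Origin: centre of its underside, 23 mm above the table; z up.
- reader_spot (a point): Where the centre of a tin's underside is when it stands squarely before the reader's window: 75 mm from the carousel's axis, 23 mm above the table. The reader, a fixed black box 80 wide, 78 deep, 50 mm tall with a yellow-framed window, stands outside the turntable, 115 to 193 mm from the axis, in the same direction as this point, which differs each time.
- button_top (a point): Centre of the top face of the orange push button (28 mm across, in a grey housing) on top of the reader, 150 mm from the carousel's axis in the direction of reader_spot, about 72 mm above the table. It is pressed straight down.
- button (a joint): Travel of the button in m: 0 released, 0.006 fully down, spring return; fully down takes 4 N.
- bowl: Bystander: white ceramic cupping bowl, 80 mm across, 55 mm tall, standing near the carousel. Origin: centre of its underside.
- mug: Bystander: blue mug, 80 mm across, 90 mm tall. Origin: centre of its underside.
- jar: Bystander: amber jar with a black cap, 70 mm across, 110 mm tall. Origin: centre of its underside.
- brush: Bystander: a cleaning brush lying flat. Origin: on its underside.
- tamper: Bystander: steel tamper, 56 mm across, 85 mm tall. Origin: centre of its underside.
Not all that is in view belongs to the job. What is shaped like the tin_white but black is not meant.

How it is judged:
By the outcome, as a careful person would: the job done as asked, in the order asked, and still so for the second after the job is handed in, with the robot touching nothing.
It also fails if it takes over 72 s, if anything falls off the work surface, if the arm or the gripper's body presses on something with over 40 N, if the wrist force passes 120 N, or if a joint passes its speed limit or range.

## Working session

There is one attempt and no reset: what is moved stays moved. The work goes in short steps, Python scripts to look and compute and a tool call to move; the robot and the scene stay as the last step left them, time stands still between calls to the robot, and variables do not carry over. Pictures are saved under pics/ and viewed, at most 10 in all, crops included, and the job is handed in when it is done.

Besides the shell and the picture viewer there is one more tool, called after ">>>" as name(argument=value, ...), one argument or row to a line, values as JSON. apply_moves: Moves the arm, as the interface text tells. Its arguments: {"type":"object","properties":{"targets":{"type":"array","items":{"type":"array","items":{"type":"number"}}},"fingers":{"type":"number"},"grip_force":{"type":"number"}},"required":["targets"]}

```bash
mkdir -p pics; cat > h.py <<'E'
import numpy as np, cv2
from station import manip, grab_frame, camera_model
def ray(name,px,z,m=None):
    m=m or camera_model(name); f=200/np.tan(np.radians(m["vertical_fov"])/2)
    T=np.array(m["extrinsics"]); d=T[:3,:3]@np.array([(px[0]-m["cx"])/f,(px[1]-m["cy"])/f,1]); o=T[:3,3]
    return o+d*(z-o[2])/d[2]
def proj(name,p,m=None):
    m=m or camera_model(name); f=200/np.tan(np.radians(m["vertical_fov"])/2)
    T=np.array(m["extrinsics"]); c=T[:3,:3].T@(np.array(p)-T[:3,3])
    return np.array([m["cx"]+f*c[0]/c[2],m["cy"]+f*c[1]/c[2]])
E
python3 - <<'E'
from h import *
s=manip.get_state(); print(s["clock"],s["eef_pos"],s["tcp_rot"],s["force"])
t=grab_frame("top"); w=grab_frame("side")
cv2.imwrite("pics/top.png",t); cv2.imwrite("pics/side.png",w)
for n in("top","side"):
    m=camera_model(n); print(n,m["vertical_fov"],m["cx"],m["cy"],np.round(m["extrinsics"],3).tolist())
E
```

```text
0.0 [167.53493804 523.56327809 403.91078315] [[-9.52394223e-01  3.04868405e-01 -7.06532161e-04]
 [ 3.04869162e-01  9.52392947e-01 -1.57093477e-03]
 [ 1.93967868e-04 -1.71154907e-03 -9.99998516e-01]] [ 0.32129468  0.07882992 -0.25385538]
top 50.29629705430556 322.69828625147255 201.90274620254027 [[-0.023, -0.982, 0.188, 323.642], [-1.0, 0.026, 0.016, -28.304], [-0.021, -0.187, -0.982, 1108.772], [0.0, 0.0, 0.0, 1.0]]
side 48.46712106033077 320.533377848964 198.9939288253363 [[0.864, -0.331, 0.38, 16.915], [-0.504, -0.577, 0.643, -907.445], [0.007, -0.747, -0.665, 999.716], [0.0, 0.0, 0.0, 1.0]]
```

View pics/top.png

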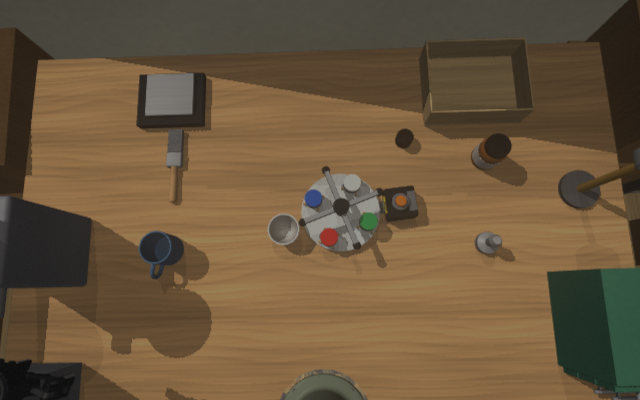

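View pics/side.png

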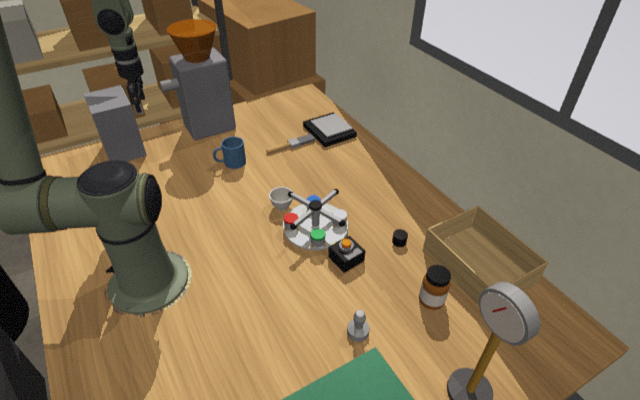

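The top view shows the cap at (341,207), red tin (329,237), green (369,221), white (352,183), blue (313,198), reader button (400,201), spoke tips (326,170), (302,222), (357,246), (381,193) and bowl (283,229). The side view agrees.
Possible confusions: the red lid at (329,237) is the only red one. The black tin-like decoy at (404,138) and the orange jar and hopper are not meant, so I choose (329,237) and check it in a crop.

```bash
cat >> h.py <<'E'
def blob(img,lo,hi,box):
    x0,y0,x1,y1=box; h=cv2.cvtColor(img,cv2.COLOR_BGR2HSV)[y0:y1,x0:x1]
    m=cv2.inRange(h,np.array(lo),np.array(hi)); n,l,st,c=cv2.connectedComponentsWithStats(m)
    i=1+st[1:,4].argmax(); return c[i]+[x0,y0],st[i,4]
COL=dict(red=((0,150,90),(5,255,255)),green=((50,120,50),(75,255,255)),blue=((105,140,60),(125,255,255)))
def measure(img=None):
    img=grab_frame("top") if img is None else img; box=(290,160,385,260); r={}
    for k,(lo,hi) in COL.items():
        try: c,a=blob(img,lo,hi,box); r[k]=ray("top",c,59); print(k,c.round(1),a,r[k].round(1))
        except ValueError: print(k,"none")
    return r
E
python3 - <<'E'
from h import *
t=cv2.imread("pics/top.png"); r=measure(t)
c,a=blob(t,(5,140,120),(18,255,255),(385,185,420,225)); b=ray("top",c,72); print("btn",c,a,b)
ax=(r["blue"]+r["green"])/2; print("axis bg",ax, np.linalg.norm(r["blue"]-r["green"]),np.linalg.norm(r["red"]-ax))
print("cap",ray("top",(341,207),108))
g=cv2.cvtColor(t,cv2.COLOR_BGR2HSV)[190:222,325:357]; m=cv2.inRange(g,(0,0,0),(180,255,55)); n,l,st,cc=cv2.connectedComponentsWithStats(m);i=1+st[1:,4].argmax();print("capblob",cc[i]+[325,190],st[i],ray("top",cc[i]+[325,190],108))
print("dist",np.hypot(*(b-ax)[:2]), "reader ang",np.degrees(np.arctan2(*(b-ax)[1::-1])))
for k in r: print(k,np.degrees(np.arctan2(*(r[k]-ax)[1::-1])))
for p in((326,170),(302,222),(357,246),(381,193)): q=ray("top",p,90)-ax; print("sp",q.round(),np.degrees(np.arctan2(q[1],q[0])))
print("bowl",ray("top",(283,229),55))
cv2.imwrite("pics/crop.png",cv2.resize(t[155:265,260:430],None,fx=4.7,fy=4.7,interpolation=cv2.INTER_CUBIC))
E
```

```text
red [328.7 236.8] 238 [436.1 -24.2  59. ]
green [368.7 220.9] 193 [ 473.2 -124.3   59. ]
blue [313.1 197.6] 173 [535.9  12.5  59. ]
btn [400.48863636 200.23863636] 88 [ 520.83772099 -203.75902407   72.        ]
axis bg [504.54080966 -55.90279389  59.        ] 150.4816505536432 75.47498187915471
cap [501.3586783  -55.45215963 108.        ]
capblob [340.8972973  206.18378378] [  9   9  15  16 185] [503.34161231 -55.26822519 108.        ]
dist 148.75165249994964 reader ang -83.71017176862993
red 155.15481485752346
green -114.62312619619696
blue 65.37687380380304
sp [94. 34. 31.] 19.99528764929887
sp [-34.  95.  31.] 109.80714285601226
sp [-95. -35.  31.] -159.72264692333744
sp [ 32. -99.  31.] -71.95546567835493
bowl [458.89410282  89.28099138  55.        ]
```

View pics/crop.png

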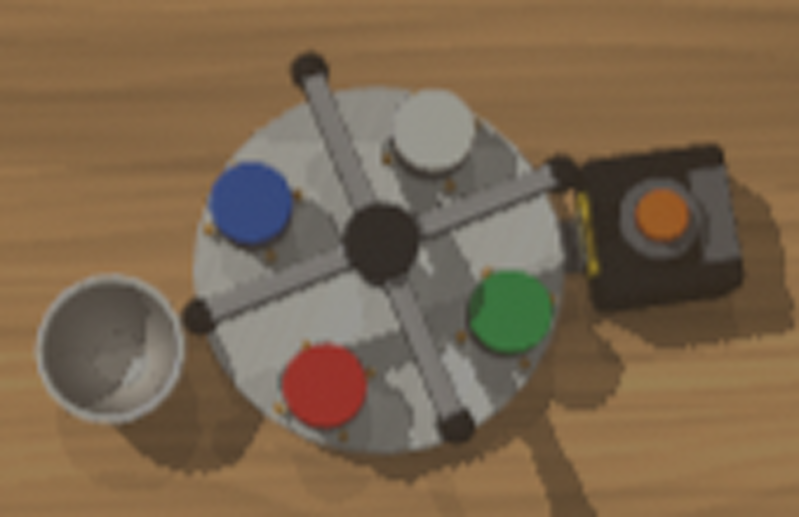

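The crop confirms the red lid, with the other lids green, blue and white, and the yellow window facing the carousel. The geometry checks: tins 75 mm from the axis, button 149 mm, spokes at 20/110/200/290° ±1°. The carousel must turn about +121°. First I shut the fingers and move to a point above the gap clockwise of the 200° spoke.

>>> apply_moves(
  targets=[
    [-41.4,-46.4,0,0,0,-17.8],
    [-41.4,-46.4,0,0,0,-17.8],
    [-41.4,-46.4,0,0,0,-17.8],
    [-41.4,-46.4,0,0,0,-17.8],
    [-41.4,-46.4,0,0,0,-17.8],
    [-41.4,-46.4,0,0,0,-17.8],
    [-41.4,-46.4,0,0,0,-17.8],
    [-41.4,-46.4,0,0,0,-17.8],
    [-41.4,-46.4,0,0,0,-17.8],
    [-41.4,-46.4,0,0,0,-17.8],
    [-41.4,-46.4,0,0,0,-17.8],
    [-41.4,-46.4,0,0,0,-17.8],
    [-41.4,-46.4,0,0,0,-17.8],
    [-41.4,-46.4,0,0,0,-17.8],
    [-41.4,-46.4,0,0,0,-17.8],
    [-41.4,-46.4,0,0,0,-17.8],
    [-41.4,-46.4,0,0,0,-17.8],
    [-41.4,-46.4,0,0,0,-17.8],
  ],
  fingers=1,
)

```text
clock: 1.9
eef_pos: [420.2, -43.4, 404.8]
tcp_rot: [[-1.0, -0.003, 0.0], [-0.003, 1.0, 0.0], [-0.0, 0.0, -1.0]]
force: [-0.9, 0.0, -0.3]
width: -0.002
grasp_force: 0.0
```

```bash
python3 - <<'E'
from h import *
m=camera_model("wrist"); w=grab_frame("wrist"); cv2.imwrite("pics/w1.png",w)
print(m["vertical_fov"],np.round(m["extrinsics"],2).tolist())
E
```

```text
63.76897977807163 [[-0.0, 0.96, 0.29, 346.11], [1.0, 0.0, 0.0, -42.83], [0.0, 0.29, -0.96, 374.74], [0.0, 0.0, 0.0, 1.0]]
```

View pics/w1.png

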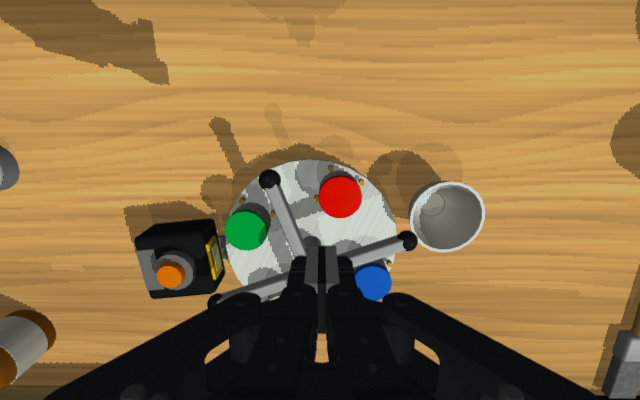

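The wrist view shows red (340,197), green (246,230), blue (373,282), the reader with its button at (169,276), and the shut fingertips centred near (322,265). The fingers are over the gap between red and the spokes. I use this view as a second measurement.

```bash
cat >> h.py <<'E'
AX=np.array([504.2,-55.8])
def ang(p,ax=AX): return np.degrees(np.arctan2(p[1]-ax[1],p[0]-ax[0]))
def wmeas():
    m=camera_model("wrist"); w=grab_frame("wrist"); r={}
    C=dict(COL); C["button"]=((8,150,120),(18,255,255))
    for k,(lo,hi) in C.items():
        try: c,a=blob(w,lo,hi,(100,100,480,330)); r[k]=ray("wrist",c,72 if k=="button" else 59,m); print(k,c.round(1),a,r[k].round(1),ang(r[k]).round(2),np.hypot(*(r[k][:2]-AX)).round(1))
        except ValueError: print(k,"none")
    return w,r
E
python3 - <<'E'
from h import *
w,r=wmeas()
h=cv2.cvtColor(w,cv2.COLOR_BGR2HSV); y=cv2.inRange(h,(22,150,80),(35,255,255)); y[:,:190]=0;y[:,240:]=0; y[:220]=0;y[290:]=0
print("yellow", cv2.minAreaRect(cv2.findNonZero(y)))
ax=(r["blue"]+r["green"])/2; print(ax,np.linalg.norm(r["blue"]-r["green"]),np.linalg.norm(r["red"]-ax))
E
```

```text
red [339.9 196.5] 1410 [435.5 -23.7  59. ] 154.96 75.8
green [245.4 229.2] 1354 [ 471.6 -122.4   59. ] -116.09 74.1
blue [372.7 280.9] 1065 [532.6  14.7  59. ] 68.09 76.0
button [170.2 276.2] 492 [ 520.1 -202.2   72. ] -83.81 147.3
yellow ((214.38607788085938, 259.29864501953125), (39.13828659057617, 12.23348331451416), 77.19573211669922)
[502.081177   -53.83690163  59.        ] 150.01384268308252 73.08651424190471
```

>>> apply_moves(
  targets=[
    [0,0,4,0,0,0],
    [0,0,8,0,0,0],
    [0,0,11,0,0,0],
    [0,0,13,0,0,0],
    [0,0,14.5,0,0,0],
    [0,0,15.5,0,0,0],
    [0,0,15.5,0,0,0],
    [0,0,15.5,0,0,0],
  ],
)

```text
clock: 2.8
eef_pos: [420.8, -44.2, 250.1]
tcp_rot: [[-1.0, -0.001, 0.0], [-0.001, 1.0, -0.0], [-0.0, -0.0, -1.0]]
force: [-0.4, -0.3, 0.7]
width: -0.003
grasp_force: 0.0
```

```bash
cat >> h.py <<'E'
def arc(a0,a1,n,R=75):
    p=np.array(manip.get_state()["eef_pos"])
    for a in np.radians(np.linspace(a0,a1,n)):
        q=AX+R*np.array([np.cos(a),np.sin(a)])-p[:2]; print([round(-q[0]/10,1),round(q[1]/10,1)],end=" ")
    print()
E
python3 -c "
from h import *
arc(176,245,18);arc(248,280,10)"
```

```text
[np.float64(-0.9), np.float64(-0.6)] [np.float64(-0.8), np.float64(-1.2)] [np.float64(-0.9), np.float64(-1.7)] [np.float64(-0.9), np.float64(-2.2)] [np.float64(-1.0), np.float64(-2.7)] [np.float64(-1.1), np.float64(-3.3)] [np.float64(-1.3), np.float64(-3.8)] [np.float64(-1.5), np.float64(-4.3)] [np.float64(-1.7), np.float64(-4.7)] [np.float64(-2.0), np.float64(-5.2)] [np.float64(-2.3), np.float64(-5.6)] [np.float64(-2.7), np.float64(-6.0)] [np.float64(-3.0), np.float64(-6.4)] [np.float64(-3.4), np.float64(-6.8)] [np.float64(-3.8), np.float64(-7.1)] [np.float64(-4.2), np.float64(-7.4)] [np.float64(-4.7), np.float64(-7.7)] [np.float64(-5.2), np.float64(-8.0)] 
[np.float64(-5.5), np.float64(-8.1)] [np.float64(-6.0), np.float64(-8.3)] [np.float64(-6.4), np.float64(-8.4)] [np.float64(-6.9), np.float64(-8.5)] [np.float64(-7.3), np.float64(-8.6)] [np.float64(-7.8), np.float64(-8.6)] [np.float64(-8.3), np.float64(-8.7)] [np.float64(-8.7), np.float64(-8.6)] [np.float64(-9.2), np.float64(-8.6)] [np.float64(-9.6), np.float64(-8.5)]
```

>>> apply_moves(
  targets=[
    [-0.9,-0.6,0,0,0,0],
    [-0.8,-1.2,0,0,0,0],
    [-0.9,-1.7,0,0,0,0],
    [-0.9,-2.2,0,0,0,0],
    [-1.0,-2.7,0,0,0,0],
    [-1.1,-3.3,0,0,0,0],
    [-1.3,-3.8,0,0,0,0],
    [-1.5,-4.3,0,0,0,0],
    [-1.7,-4.7,0,0,0,0],
    [-2.0,-5.2,0,0,0,0],
    [-2.3,-5.6,0,0,0,0],
    [-2.7,-6.0,0,0,0,0],
    [-3.0,-6.4,0,0,0,0],
    [-3.4,-6.8,0,0,0,0],
    [-3.8,-7.1,0,0,0,0],
    [-4.2,-7.4,0,0,0,0],
    [-4.7,-7.7,0,0,0,0],
    [-5.0,-7.9,0,0,0,0],
    [-5.2,-8.0,0,0,0,0],
    [-5.2,-8.0,0,0,0,0],
  ],
)

```text
clock: 4.8
eef_pos: [473.1, -124.6, 249.8]
tcp_rot: [[-1.0, -0.001, 0.001], [-0.001, 1.0, -0.001], [-0.001, -0.001, -1.0]]
force: [-0.1, 0.0, -0.8]
width: 0.0
grasp_force: 0.0
```

```bash
python3 - <<'E'
from h import *
w,r=wmeas(); cv2.imwrite("pics/w2.png",w); measure(); print(ang(manip.get_state()["eef_pos"]))
E
```

```text
red [372.5 190.2] 5633 [441.2 -97.6  59. ] -146.42 75.6
green none
blue none
button [169.8 320.4] 447 [ 510.8 -205.8   72. ] -87.5 150.2
red none
green none
blue [316.3 226.6] 206 [462.4   6.1  59. ]
-114.54090809258584
```

View pics/w2.png

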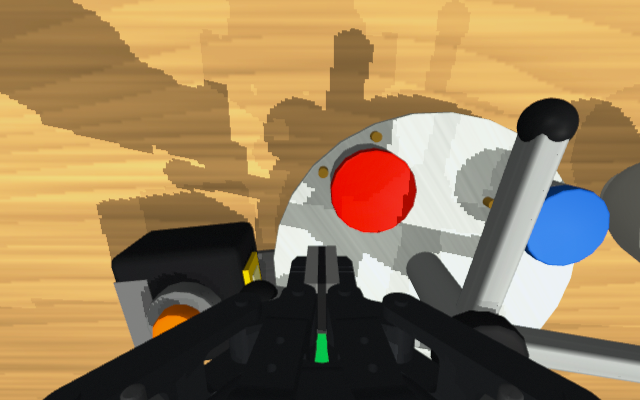

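The picture shows red at (373,190), upright on its seat, with the finger pushing the reader-side spoke. The carousel has turned 58.5° and about 62° remain.

```bash
python3 -c "
from h import *
arc(249,291,13);arc(294,312,7)" | sed 's/np.float64//g'
```

```text
[(-0.4), (-0.1)] [(-0.9), (-0.3)] [(-1.3), (-0.4)] [(-1.8), (-0.5)] [(-2.2), (-0.6)] [(-2.7), (-0.6)] [(-3.1), (-0.6)] [(-3.6), (-0.6)] [(-4.0), (-0.6)] [(-4.5), (-0.5)] [(-4.9), (-0.4)] [(-5.4), (-0.3)] [(-5.8), (-0.1)] 
[(-6.2), (0.0)] [(-6.5), (0.2)] [(-6.9), (0.4)] [(-7.2), (0.6)] [(-7.5), (0.8)] [(-7.9), (1.0)] [(-8.2), (1.3)]
```

>>> apply_moves(
  targets=[
    [-0.4,-0.1,0,0,0,0],
    [-0.9,-0.3,0,0,0,0],
    [-1.3,-0.4,0,0,0,0],
    [-1.8,-0.5,0,0,0,0],
    [-2.2,-0.6,0,0,0,0],
    [-2.7,-0.6,0,0,0,0],
    [-3.1,-0.6,0,0,0,0],
    [-3.6,-0.6,0,0,0,0],
    [-4.0,-0.6,0,0,0,0],
    [-4.5,-0.5,0,0,0,0],
    [-4.9,-0.4,0,0,0,0],
    [-5.2,-0.3,0,0,0,0],
    [-5.4,-0.3,0,0,0,0],
    [-5.4,-0.3,0,0,0,0],
  ],
)

```text
clock: 6.3
eef_pos: [527.1, -127.3, 249.8]
tcp_rot: [[-1.0, -0.001, 0.001], [-0.001, 1.0, -0.0], [-0.001, -0.0, -1.0]]
force: [0.1, -0.2, 0.5]
width: -0.001
grasp_force: 0.1
```

```bash
python3 - <<'E'
from h import *
w,r=wmeas(); cv2.imwrite("pics/w3.png",w); t=grab_frame("top"); measure(t); print(ang(manip.get_state()["eef_pos"]))
E
```

```text
red [318.6 174. ] 5768 [ 486.8 -128.    59. ] -103.56 74.3
green [432.5 300.4] 482 [560.7 -62.4  59. ] -6.65 56.9
blue [478.2 100.2] 4 [450.9 -51.9  59. ] 175.86 53.5
button [169.2 243.7] 2234 [ 519.6 -202.5   72. ] -83.99 147.5
red none
green [340.7 177.7] 26 [585.4 -58.2  59. ]
blue none
-72.33864725717389
```

View pics/w3.png

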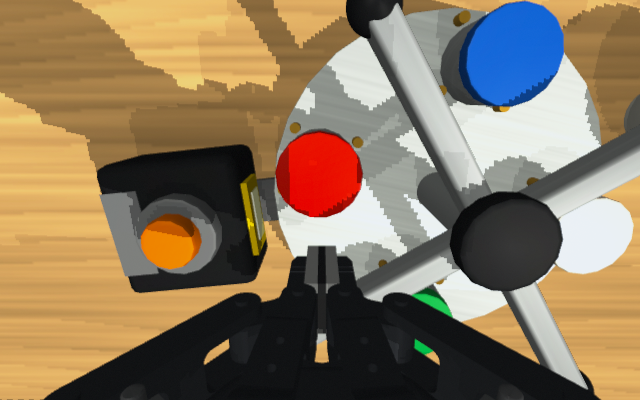

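The picture shows red at (319,174), just short of the reader window at (255,215). About 20° remain, so I push slowly and stop short.

>>> apply_moves(
  targets=[
    [-0.2,0.1,0,0,0,0],
    [-0.4,0.2,0,0,0,0],
    [-0.8,0.3,0,0,0,0],
    [-1.1,0.5,0,0,0,0],
    [-1.3,0.6,0,0,0,0],
    [-1.5,0.7,0,0,0,0],
    [-1.7,0.8,0,0,0,0],
    [-1.8,0.9,0,0,0,0],
    [-1.8,0.9,0,0,0,0],
  ],
)

```text
clock: 7.3
eef_pos: [544.9, -118.1, 249.7]
tcp_rot: [[-1.0, -0.001, 0.001], [-0.001, 1.0, 0.0], [-0.001, 0.0, -1.0]]
force: [-0.2, 0.1, -0.8]
width: -0.003
grasp_force: 0.2
```

```bash
python3 - <<'E'
from h import *
w,r=wmeas(); cv2.imwrite("pics/w4.png",w); print(ang(manip.get_state()["eef_pos"]))
E
```

```text
red [297.4 181.9] 5675 [ 508.7 -129.6   59. ] -86.54 73.9
green [444.3 289.8] 2970 [571.4 -47.2  59. ] 7.28 67.8
blue none
button [142.5 210.4] 2231 [ 519.9 -203.8   72. ] -83.96 148.8
-56.86954542400997
```

>>> apply_moves(
  targets=[
    [-0.1,0.05,0,0,0,0],
    [-0.15,0.1,0,0,0,0],
    [-0.2,0.15,0,0,0,0],
    [-0.2,0.15,0,0,0,0],
    [0.5,-0.5,0,0,0,0],
    [0.5,-0.5,-5,0,0,0],
    [0.5,-0.5,-10,0,0,0],
    [0.5,-0.5,-14,0,0,0],
    [5,-0.5,-15,0,0,0],
    [9,0,-15,0,0,0],
    [13,5,-15,0,0,0],
    [13,9,-15,0,0,0],
    [13,11,-15,0,0,0],
    [13,11,-15,0,0,0],
    [13,11,-15,0,0,0],
  ],
)

```text
clock: 8.85
eef_pos: [414.5, -8.4, 400.0]
tcp_rot: [[-1.0, -0.002, 0.001], [-0.002, 1.0, -0.001], [-0.001, -0.001, -1.0]]
force: [0.3, -0.7, -0.5]
width: -0.0
grasp_force: 0.0
```

```bash
python3 - <<'E'
from h import *
w,r=wmeas(); t=grab_frame("top"); measure(t); c,a=blob(t,(5,140,120),(18,255,255),(385,185,420,225)); b=ray("top",c,72); print("btn",c,a,b,ang(b))
cv2.imwrite("pics/w5.png",np.vstack([w[100:330],cv2.resize(t[155:265,270:430],(640,440),interpolation=cv2.INTER_CUBIC)])[:600])
cv2.imwrite("pics/w5raw.png",w);cv2.imwrite("pics/t5raw.png",t)
E
```

```text
red [208.7 269.7] 1182 [ 511.5 -129.2   59. ] -84.34 73.7
green none
blue [267.2 196.2] 1488 [428.7 -62.2  59. ] -175.17 75.7
button [135.9 282.8] 517 [ 519.9 -202.    72. ] -83.88 147.0
red [370.1 205.7] 230 [ 511.5 -129.5   59. ]
green none
blue [349.3 242.8] 28 [420.1 -74.4  59. ]
btn [400.34065934 200.14285714] 91 [ 521.08822788 -203.40857064   72.        ] -83.47304216786397
```

View pics/w5.png

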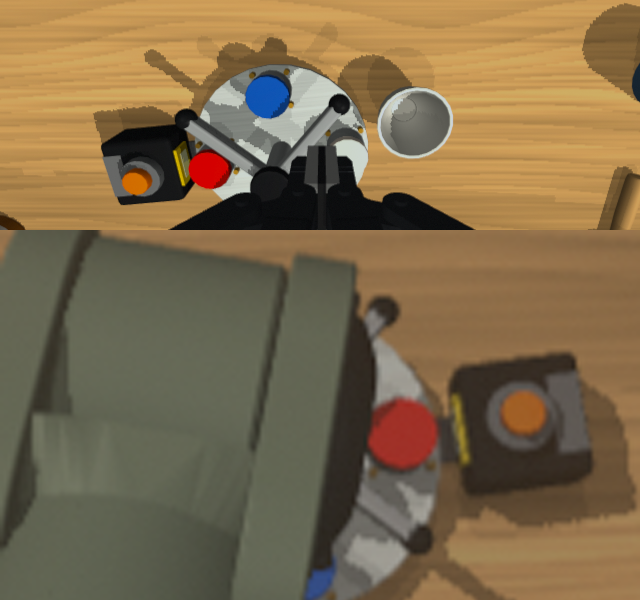

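Red is at about (209,270) in the wrist frame and nearly square, with 0.5–1° left. I go to a clear overhead view to refine it.

>>> apply_moves(
  targets=[
    [-4,-3,0,0,0,0],
    [-8,-6,0,0,0,0],
    [-12,-8,0,0,0,0],
    [-14.5,-9.5,0,0,0,0],
    [-14.5,-9.5,0,0,0,0],
    [-14.5,-9.5,0,0,0,0],
    [-14.5,-9.5,0,0,0,0],
  ],
)

```text
clock: 9.65
eef_pos: [558.7, -103.4, 399.3]
tcp_rot: [[-1.0, -0.0, -0.001], [-0.0, 1.0, 0.001], [0.001, 0.001, -1.0]]
force: [-0.2, -0.2, -0.2]
width: -0.003
grasp_force: 0.0
```

```bash
cat > m.py <<'E'
from h import *
from scipy.optimize import least_squares
def go():
    m=camera_model("wrist"); w=grab_frame("wrist"); C=dict(COL); r={}
    for k,(lo,hi) in C.items():
        c,a=blob(w,lo,hi,(60,0,600,270)); r[k]=ray("wrist",c,59,m)[:2]; print(k,c.round(1),a,r[k].round(1))
    c,a=blob(w,(8,150,100),(18,255,255),(60,0,320,270)); b=ray("wrist",c,72,m)[:2]; print("btn",c.round(1),a,b.round(1))
    off=dict(red=0,blue=-90,green=90); off["blue"]=-90
    def f(x): return np.concatenate([r[k]-x[:2]-75*np.array([np.cos(x[2]+np.radians(off[k])),np.sin(x[2]+np.radians(off[k]))]) for k in r])
    s=least_squares(f,[504,-56,-1.46]); ax=s.x[:2]; print("axis",ax,"red",np.degrees(s.x[2]),"res",s.fun.round(1),"btn dir",ang(b,ax),np.hypot(*(b-ax)))
    h=cv2.cvtColor(w,cv2.COLOR_BGR2HSV); y=cv2.inRange(h,(22,120,70),(35,255,255)); y[270:]=0
    n,l,st,cc=cv2.connectedComponentsWithStats(y); i=1+st[1:,4].argmax()
    bx=cv2.boxPoints(cv2.minAreaRect(cv2.findNonZero((l==i).astype(np.uint8)))); print("yellow",bx.round(1).tolist())
    return w
E
python3 - <<'E'
from m import *
w=go(); cv2.imwrite("pics/w6.png",w)
E
```

```text
red [292.9 135.3] 1719 [ 511.6 -129.4]
green [375.6 202.2] 1492 [577.8 -47.6]
blue [366.5  40.4] 2216 [429.9 -63. ]
btn [212.3 145.9] 745 [ 520.1 -202.4]
axis [503.85433033 -55.1373899 ] red -84.04798818470356 res [ 0.   0.3 -0.7 -0.2  0.7 -0.1] btn dir -83.70518157868521 148.12081537332097
yellow [[249.1999969482422, 116.5], [257.3999938964844, 115.0999984741211], [264.8999938964844, 160.1999969482422], [256.79998779296875, 161.5]]
```

View pics/w6.png

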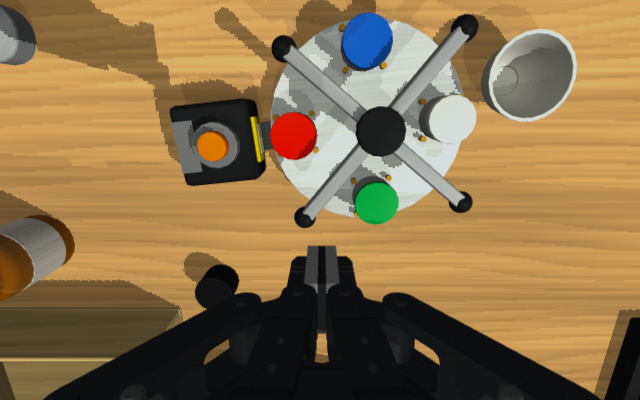

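Red stands at -84.05°, with fit residuals under 1 mm, and the reader is at -83.7°. That is 0.35° apart (under 0.5 mm), so red is square. The wrist view shows red at (293,135) facing the window at (257,138), with all tins seated. Next is the button.

>>> apply_moves(
  targets=[
    [1.5,-4,0,0,0,0],
    [3,-8,0,0,0,0],
    [3.8,-10,0,0,0,0],
    [3.8,-10,0,0,0,0],
    [3.8,-10,4,0,0,0],
    [3.8,-10,8,0,0,0],
    [3.8,-10,11,0,0,0],
    [3.8,-10,13,0,0,0],
    [3.8,-10,14.3,0,0,0],
    [3.8,-10,14.8,0,0,0],
    [3.8,-10,14.8,0,0,0],
    [3.8,-10,14.8,0,0,0],
  ],
)

```text
clock: 10.9
eef_pos: [522.2, -203.2, 252.8]
tcp_rot: [[-1.0, -0.001, 0.002], [-0.001, 1.0, -0.001], [-0.002, -0.001, -1.0]]
force: [-0.2, -0.0, -0.4]
width: 0.001
grasp_force: 0.0
```

>>> apply_moves(
  targets=[
    [0.15,0,0.3,0,0,0],
    [0.15,0,0.6,0,0,0],
    [0.15,0,0.8,0,0,0],
    [0.15,0,1.0,0,0,0],
    [0.15,0,1.1,0,0,0],
    [0.15,0,1.1,0,0,0],
  ],
)

```text
clock: 11.5
eef_pos: [520.3, -203.3, 240.8]
tcp_rot: [[-1.0, -0.001, 0.0], [-0.001, 1.0, -0.0], [-0.0, -0.0, -1.0]]
force: [-0.2, -0.3, 3.1]
width: -0.002
grasp_force: 1.6
```

>>> apply_moves(
  targets=[
    [0,0,0.1,0,0,0],
    [0,0,0.2,0,0,0],
    [0,0,0.2,0,0,0],
  ],
)

```text
clock: 11.8
eef_pos: [520.3, -203.3, 239.4]
tcp_rot: [[-1.0, -0.001, 0.001], [-0.001, 1.0, -0.001], [-0.001, -0.001, -1.0]]
force: [-1.5, 0.2, 7.0]
width: 0.001
grasp_force: 3.9
```

>>> apply_moves(
  targets=[
    [0,0,0.1,0,0,0],
    [0,0,0.1,0,0,0],
    [0,0,0.1,0,0,0],
  ],
)

```text
clock: 12.1
eef_pos: [520.3, -203.3, 239.2]
tcp_rot: [[-1.0, -0.001, 0.001], [-0.001, 1.0, -0.001], [-0.001, -0.001, -1.0]]
force: [-3.5, 1.0, 15.1]
width: -0.003
grasp_force: 7.4
```

The force rose to 15 N with no further travel, so the button is against its stop. I release it, rise, and return to the same viewpoint to check.

>>> apply_moves(
  targets=[
    [0,0,-0.4,0,0,0],
    [0,0,-1.2,0,0,0],
    [0,0,-3,0,0,0],
    [0,0,-7,0,0,0],
    [0,0,-11,0,0,0],
    [0,0,-14,0,0,0],
    [0,0,-16.2,0,0,0],
    [-2,5,-16.2,0,0,0],
    [-3.8,10,-16.2,0,0,0],
    [-3.8,10,-16.2,0,0,0],
    [-3.8,10,-16.2,0,0,0],
    [-3.8,10,-16.2,0,0,0],
  ],
)

```text
clock: 13.3
eef_pos: [557.7, -103.6, 399.3]
tcp_rot: [[-1.0, -0.001, -0.001], [-0.001, 1.0, -0.0], [0.001, -0.0, -1.0]]
force: [-0.2, 0.6, -0.7]
width: 0.001
grasp_force: 0.0
```

```bash
python3 - <<'E'
from m import *
w=go(); cv2.imwrite("pics/w7.png",w); print(np.abs(w[:240].astype(int)-cv2.imread("pics/w6.png")[:240]).mean())
E
```

```text
red [293.2 136.2] 1716 [ 511.6 -129.6]
green [375.9 203. ] 1494 [577.7 -47.8]
blue [366.9  41.5] 2215 [429.9 -63.1]
btn [212.7 146.6] 743 [ 520.  -202.6]
axis [503.83838525 -55.29402569] red -84.04791815189093 res [ 0.   0.3 -0.7 -0.3  0.7 -0.1] btn dir -83.73320383098233 148.17936613895858
yellow [[249.6999969482422, 117.19999694824219], [258.0, 115.80000305175781], [265.5, 161.1999969482422], [257.29998779296875, 162.60000610351562]]
3.5253190104166667
```

View pics/w7.png

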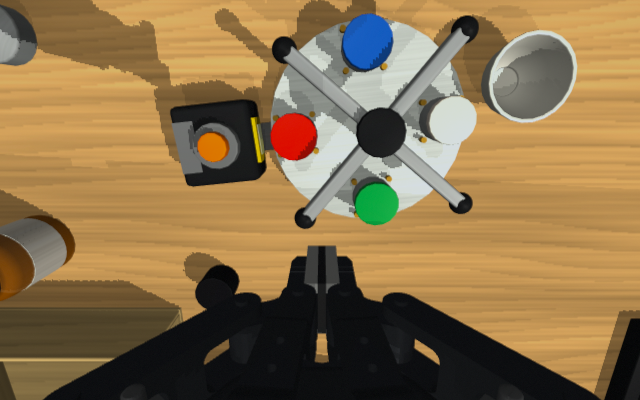

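The scene is unchanged: red (293,136) faces the window, the button is back up at (213,147), and the tins and bowl are undisturbed.

```bash
python3 -c "
from station import manip
print(manip.sign_off())"
```

```text
the job is handed in; nothing more can be done
None
```

The red tin stands in front of the reader's window (0.3° off by camera measurement), the orange button was then pressed down to its stop and let go, nothing else looks moved in the last wrist view, and the job is handed in at about 13 s.

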